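Swing the punching guide to its stop and wedge it

ROBOT

A 7-joint arm with a two-finger parallel gripper is mounted at the origin on the work surface. World frame = base frame: x ahead of the robot, y to its left, z up, the work surface at z = 0. Lengths are in m, angles in rad, forces in N, time in s.
With the tool pointing down it reaches from about 0.35 to 0.9 m from the base axis. Payload 8.1 kg.
Tool frame: the origin (TCP) lies at the very end of the fingers, on their centre line; the grasp point (between the pads) lies 19 mm behind it; x points along the fingers, y is the direction in which the jaws open and shut, and the axes are right-handed (so a half turn about x gives the same grasp; the last joint's range is limited). The gripper opens to 92 mm and grips with 3 to 60 N. Pads are 19 mm wide; open, the fingers measure 130 mm over their backs; the gripper's body (75 mm by 190 mm) begins 47 mm behind the grasp point.
Start: joints at [1.165, 0.434, 0.025, 1.573, -0.012, 1.134, -0.075], TCP at [0.186, -0.597, 0.227] pointing down, gripper open.
Joint ranges: [-2.62, 2.62], [-0.44, 2.09], [-1.27, 1.32], [0.08, 2.57], [-1.32, 4.46], [0.12, 2], [-2.74, 2.74]. Speed limits (rad/s): [2.22, 2.22, 3.01, 3.01, 3.14, 3.14, 3.14].

INTERFACE

Orientations are given as a rotation vector (axis times angle).
In Python, from cell import * gives the robot as it stands.
- The arm moves only by the shell command python3 -m handwheel 'ROWS' [FORCE]. ROWS is JSON, a list of rows, each a list of 7 numbers: the opening, from 0 (shut) to 1 (fully open), then the shift along the tool's x, y, z in m, then the turn, a rotation vector about the tool's x, y, z in rad. A call has 1 to 10 rows; each row shifts and turns the commanded pose from where the row before left it, along the tool's axes as they then stand; what a row does not reach is not made up. A row lasts 1/10 s, in which the tool goes at most 50 mm and 8.59 degrees, less where a joint would pass 70% of its speed; a pose out of reach is approached as far as the arm can. A call is refused whole if a number of a shift passes 0.05 or a number of a turn 0.15, either way. A call with a gripper value outside its range is refused whole. The fingers move at their own pace and stop on an object; FORCE is the grip in N (left out, the last holds). Time passes only in rows, so rows that do not move let the fingers close. It gives the time, the measured TCP pose, the force and the opening at its end, in the units of the state.
- observe(): the state, without advancing time (a new reading comes with each control period).
- get_image(name): name is "scene" or "side" or "wrist"; returns (picture, depth): 420x560x3 uint8, blue, green, red; 420x560 float32, m along the optical axis (not along the pixel's ray), 0 where there is no reading.
- get_calibration(name): a dict with "camera_matrix" (3x3 intrinsics, pixels), "pose" (4x4, takes a point from camera to world coordinates). Camera axes: x right, y down, z forward; pixel columns grow to the right and rows downward; lengths in m; the calibration is good to about 2 mm. The wrist camera is an equidistant fisheye: a pixel r from the principal point sees the ray r / f radians off the axis. A picture is of the moment at which its call begins: read the wrist's pose just before it. get_calibration takes no time and is no camera call; for the wrist camera it gives the pose at the moment of the call.
- sign_off(): hands the job in, once; it reports no verdict.
The state is a dict: "clock": time; "joints": joint angles; "dq": joint speeds; "joint_efforts": joint torques, N m; "position": TCP position; "ee_rot": TCP orientation; "force": force on the tool from outside, world axes, zero at the start; "ft_torque": the same for the moment, N m; "width": opening from 0.0 (shut) to 1.0 (fully open).
Only numpy, scipy, OpenCV 4.12 (cv2) and the standard library are available. Lean on these libraries where they do the work, as an engineer would, in place of code of your own. Each camera call takes 0.05 s, during which the arm holds its last target. There are 200 camera calls.

TASK

Push the aluminium guide block near its free corner so that it swings round its pin to the blue stop, and hold it against the rubber buffer for a moment with a push of about 8 newtons. Then push the wooden wedge in behind it by its orange tail until the block is clamped snugly between wedge and buffer and stays so when you let go. Feel your way: keep both pushes under 20 newtons, and leave the hammer, jar and tin where they are.

Things in the scene. Friction and masses are not known exactly. Their poses are not given: they have to be found in the camera images.
- jig: Fixed wooden baseboard on the bench, 315 x 185 mm, 12 mm thick. Origin: on the pivot pin's axis at bench level. z up, x from the pin along the board towards the wedge; it covers x -35 to 280, y -106 to 78 mm. Its +y side is nearer the robot, its -y side (with the stop) farther. A fixed steel guide bar stands behind the wedge at x 145 to 275, y 58 to 68, top 34 mm above the bench.
- pin (a point): Top centre of the fixed steel pivot pin's dark head (22 mm in diameter), 40 mm above the bench. The pin under it is 12 mm in diameter. The block turns about this vertical axis with 1.5 mm of play.
- block: Loose aluminium guide block with a row of holes, 160 x 70 x 18 mm, 0.4 to 0.76 kg, flat on the baseboard (top 30 mm above the bench), its hole over the pin. Origin: hole centre, underside. It covers its own x -16 to 144, y -42 to 28 mm. Starts turned 25 to 50 degrees counterclockwise (from above) from jig x. At the stop its x axis is within about 3 degrees of jig x; the exact angle must be felt.
- push_here (a point): A good place to push the block: on the top edge of its y = 28 mm long side (the side nearer the robot), 105 mm from the pin along the block, where the fingers clear the wedge. The block turns clockwise round the pin until its opposite long side meets the buffer. Friction under it resists with 1 to 4 N; follow the arc about the pin, for fingers that drag along the side waste force.
- corner (a point): The block's free corner beside the orange dot, at block x 144, y 28 mm, on the top edge. The wedge runs in behind this corner and presses on it.
- stop: Fixed blue block 34 x 24 x 34 mm with a brass screw and a black rubber buffer, 16 mm in diameter. Origin: its underside's centre, jig x 115, y -82 mm; axes as the jig's. The buffer's face looks to jig +y, 36 to 44 mm from the origin, 23 mm above the bench: its setting differs every time and is not measured. The buffer gives 1 mm per 2.5 N, up to 9 mm; over 20 N is too much.
- wedge: Wooden wedge 22 mm high with an orange tail 16 x 45 x 40 mm (top 52 mm above the bench). It slides along jig -x only, 75 mm travel, starts 0 to 10 mm in. Origin: middle of the tail's outer (+x) face, at its foot, 12 mm above the bench; at travel 0 at jig x 255, y 35.5 mm; axes as the jig's. Push that face towards jig -x. Friction 3 N; it stays where left. About 12 N of push clamps the block.
- wedge_tip (a point): Thin leading tip of the wedge, top edge, 95 mm ahead (jig -x) of the wedge's origin. From here the slanted face, 22 degrees, thickens backwards towards jig -y. It meets the block's corner after 35 to 65 mm of travel, depending on the stop's setting.
- hammer: Loose hammer, 260 mm long, lying on the bench beside the pin's end of the baseboard, across the jig's x axis; a bystander. Origin near the middle of its handle, at the underside.
- glue: Loose amber jar with a white cap, 52 mm in diameter, 95 mm high, beyond the baseboard; a bystander. Origin at the centre of its underside.
- tin: Loose white open tray 80 x 60 x 28 mm on the robot's side of the baseboard; a bystander. Origin at the centre of its underside.
Not all that is in view belongs to the job. What is meant by the block is not green, and is the smaller of those in its own colour.

How it is judged:
By the outcome, as a careful person would: the job done as asked, in the order asked, and still so for the second after the job is handed in, with the robot touching nothing.
It also fails if it takes over 70 s, if anything falls off the work surface, if the arm or the gripper's body presses on something with over 40 N, if the wrist force passes 120 N, or if a joint passes its speed limit or range.

## Working session

There is one attempt and no reset: what is moved stays moved. The work goes in short steps, Python scripts to look and compute and a shell command to move; the robot and the scene stay as the last step left them, time stands still between calls to the robot, and variables do not carry over. Pictures are saved under pics/ and viewed, about 8 in all and at most 12, crops included, and the job is handed in when it is done.

```bash
mkdir -p pics; ls; python3 - <<'E'
from cell import *
import cv2,numpy as np
s=observe();print({k:np.round(v,3) for k,v in s.items()})
for n in("scene","side"):
    p,d=get_image(n);cv2.imwrite(f"pics/{n}0.png",p);np.save(f"pics/{n}0.npy",d)
    c=get_calibration(n);print(n,np.round(c["camera_matrix"],1).tolist(),np.round(c["pose"],3).tolist())
E
```

```text
pics
{'clock': np.float64(0.0), 'joints': array([ 1.165,  0.435,  0.025,  1.574, -0.012,  1.134, -0.075]), 'dq': array([-0.   ,  0.001,  0.   ,  0.002, -0.001, -0.001, -0.   ]), 'joint_efforts': array([ 1.0000e-03, -6.6784e+01,  9.8600e-01, -3.1446e+01, -6.0000e-02,
        4.3000e-02,  0.0000e+00]), 'position': array([ 0.186, -0.596,  0.226]), 'ee_rot': array([ 2.059,  0.316, -2.059]), 'force': array([ 0.048, -0.387,  0.368]), 'ft_torque': array([0.002, 0.011, 0.044]), 'width': np.float64(1.001)}
scene [[382.4, 0.0, 285.8], [0.0, 382.4, 213.8], [0.0, 0.0, 1.0]] [[0.707, 0.53, -0.467, 0.948], [0.707, -0.535, 0.463, -0.465], [-0.005, -0.658, -0.753, 0.702], [0.0, 0.0, 0.0, 1.0]]
side [[404.8, 0.0, 280.8], [0.0, 404.8, 218.6], [0.0, 0.0, 1.0]] [[-0.84, -0.254, 0.479, 0.144], [-0.541, 0.43, -0.723, 0.589], [-0.022, -0.867, -0.499, 0.501], [0.0, 0.0, 0.0, 1.0]]
```

View pics/scene0.png

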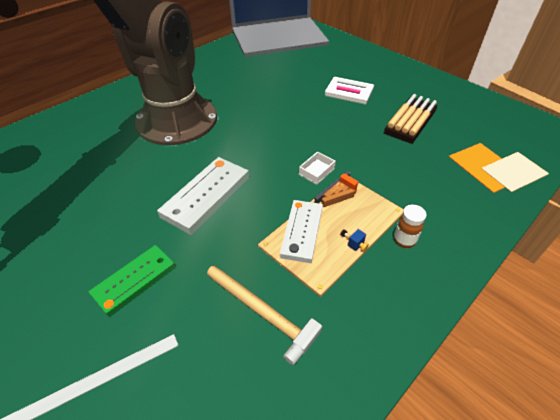

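View pics/side0.png

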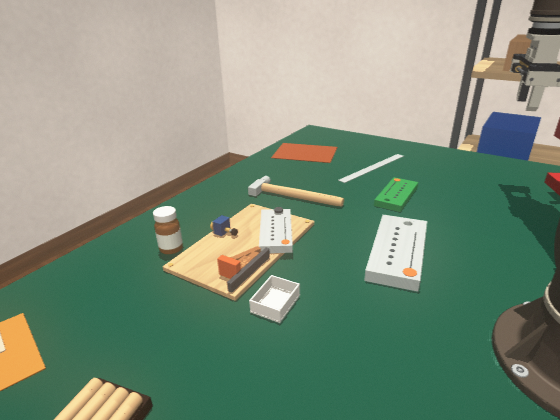

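Scene: candidates for the block are the small grey one on the board (302,230), the bigger grey one (204,193) and the green one (132,279). The choice is (302,230): it isn't green, it is the smaller grey, and it sits on the pin (294,248). The wedge tail is at (348,183), the stop at (356,239) and the tin at (317,167). Side view: the block is at (276,230), the tail at (230,265), the stop at (221,226) and the jar at (168,230). Next, one close crop of both views.

```bash
python3 - <<'E'
import cv2,numpy as np
a=cv2.imread("pics/scene0.png")[150:300,250:410];b=cv2.imread("pics/side0.png")[195:305,160:320]
f=lambda i:cv2.resize(i,None,fx=4.9,fy=4.9,interpolation=cv2.INTER_CUBIC)[:600]
A=cv2.resize(a,None,fx=4,fy=4,interpolation=cv2.INTER_CUBIC);cv2.imwrite("pics/crA.png",A)
B=cv2.resize(b,None,fx=5,fy=5,interpolation=cv2.INTER_CUBIC);cv2.imwrite("pics/crB.png",B)
E
```

```text
(no output)
```

View pics/crA.png

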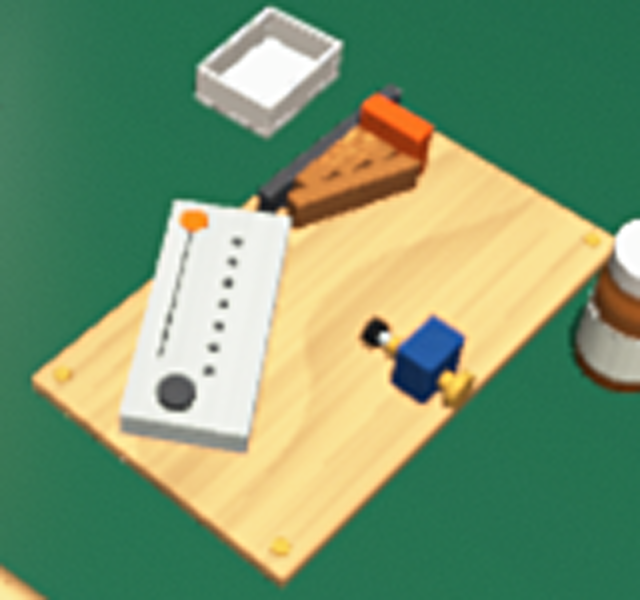

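View pics/crB.png

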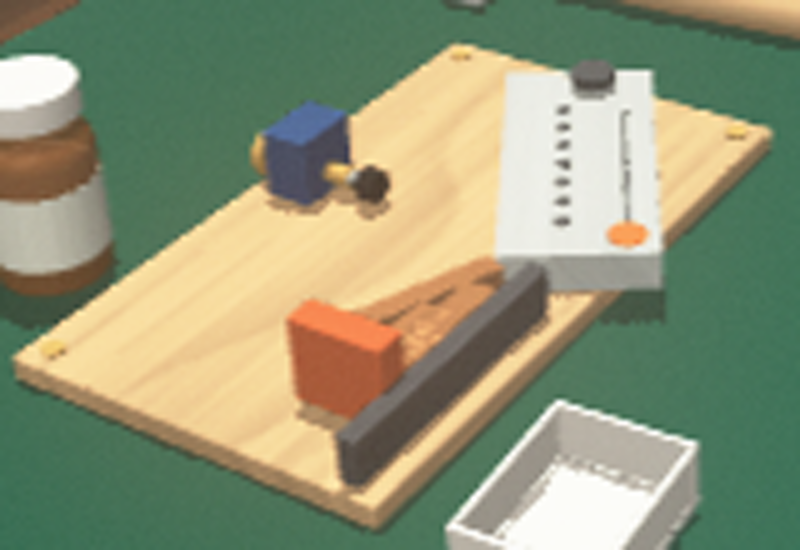

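Crops: the grey block has its orange dot and free corner at A(174,203)/B(661,258). The pin head is at A(177,388)/B(593,72), the buffer at A(375,332)/B(372,184), and the tail top at A(377-433,97-146)/B(288-402,298-355). I'll triangulate these and fit the jig.

```bash
cat > h.py <<'E'
from cell import *
import cv2,numpy as np
from scipy.optimize import least_squares
cs={n:get_calibration(n) for n in("scene","side")}
def P(n):
    T=np.linalg.inv(cs[n]["pose"]);return cs[n]["camera_matrix"]@T[:3]
def tri(a,b):
    X=cv2.triangulatePoints(P("scene"),P("side"),np.array(a,float).reshape(2,1),np.array(b,float).reshape(2,1))[:,0];return X[:3]/X[3]
E
cat > m.py <<'E'
from h import *
A=lambda x,y:(250+x/4-.375,150+y/4-.375)
B=lambda x,y:(160+x/5-.4,195+y/5-.4)
pts=dict(pin=((177,386),(593,70)),corner=((174,202),(661,259)),corner2=((292,216),(497,257)),
bL=((35,379),(770,132)),bB=((285,583),(462,44)),bR=((612,240),(15,365)),
t_nearfar=((377,97),(402,342)),t2=((433,130),(288,315)),buf=((375,332),(372,184)))
W={}
for k,(a,b) in pts.items():
    W[k]=tri(A(*a),B(*b));print(k,np.round(W[k]*1000,1))
E
python3 m.py
```

```text
pin [ 615.4 -112.2   42.2]
corner [513.1  -8.1  29.7]
corner2 [571.3  30.3  32.5]
bL [ 539.8 -148.9   12. ]
bB [ 722.7 -147.    11.5]
bR [711.1 168.8  11.3]
t_nearfar [551.8 123.2  54.7]
t2 [597.3 128.5  53.5]
buf [659.7   2.2  25.3]
```

```bash
cat >> m.py <<'E'
W["t_near"]=tri(A(377,97),B(388,355)); W["t_far"]=tri(A(433,130),B(288,315))
for k in("t_near","t_far"):print(k,np.round(W[k]*1000,1))
J=dict(pin=(0,0),bL=(-35,78),bB=(-35,-106),bR=(280,-106))
def pose(p):c,s=np.cos(p[2]),np.sin(p[2]);return np.array([[c,-s],[s,c]])
r=least_squares(lambda p:np.concatenate([pose(p)@np.array(J[k])+p[:2]-W[k][:2]*1000 for k in J]),[615,-112,1.58],x_scale=[1,1,.01])
print(r.x,np.degrees(r.x[2]),np.round(r.fun,1))
for k in W:print(k,"jig",np.round(pose(r.x).T@(W[k][:2]*1000-r.x[:2]),1))
v=(W["corner"]-W["pin"])[:2];u=pose(r.x).T@v
th=np.arctan2(u[1],u[0])-np.arctan2(28,144);print("block angle",np.degrees(th))
w=lambda q:np.round(pose(r.x)@np.array(q)+r.x[:2],1)
R2=lambda t:np.array([[np.cos(t),-np.sin(t)],[np.sin(t),np.cos(t)]])
print("push_here",w(R2(th)@[105,28]),"standoff30",w(R2(th)@[105,68]),"push end",w([105,28]),"tail0",w([255,35.5]))
from scipy.spatial.transform import Rotation as Ro
s=observe();print(s["position"],np.round(Ro.from_rotvec(s["ee_rot"]).as_matrix(),3))
E
python3 m.py
```

```text
pin [ 615.4 -112.2   42.2]
corner [513.1  -8.1  29.7]
corner2 [571.3  30.3  32.5]
bL [ 539.8 -148.9   12. ]
bB [ 722.7 -147.    11.5]
bR [711.1 168.8  11.3]
t_nearfar [551.8 123.2  54.7]
t2 [597.3 128.5  53.5]
buf [659.7   2.2  25.3]
t_near [552.  127.8  51.5]
t_far [597.3 128.5  53.5]
[ 615.43471929 -113.34892096    1.6024062 ] 91.81111247394655 [ 0.1 -1.2 -1.2 -1.9 -0.3  2.   1.4  1. ]
pin jig [1.2 0. ]
corner jig [108.4  99. ]
corner2 jig [145.   39.6]
bL jig [-33.1  76.7]
bB jig [ -37.  -106.2]
bR jig [ 279.  -104.5]
t_nearfar jig [238.4  56.1]
t2 jig [242.3  10.4]
buf jig [114.1 -47.9]
t_near jig [243.1  55.8]
t_far jig [242.3  10.4]
block angle 31.684306222412403
push_here [534.1 -41.2] standoff30 [500.8 -63.3] push end [584.1  -9.3] tail0 [571.9 140.4]
[ 0.18619856 -0.59614423  0.22603442] [[-0.001  0.298 -0.955]
 [ 0.001 -0.955 -0.298]
 [-1.    -0.001  0.   ]]
```

Everything fits: heights within 2 mm, the pin-to-corner distance is right, and the block angle is 31.7°. I'll push with the fingers shut, along tool −z for the block and tool +y for the wedge. First move is to the standoff.

```bash
python3 -m handwheel '[[0,0,-0.03,-0.0335,0,0,0],[0,0,-0.03,-0.0335,0,0,0],[0,0,-0.03,-0.0335,0,0,0],[0,0,-0.03,-0.0335,0,0,0],[0,0,-0.03,-0.0335,0,0,0],[0,0,-0.03,-0.0335,0,0,0],[0,0,-0.03,-0.0335,0,0,0],[0,0,-0.03,-0.0335,0,0,0],[0,0,-0.03,-0.0335,0,0,0],[0,0,-0.03,-0.0335,0,0,0]]'; python3 -m handwheel '[[0,0,-0.03,-0.0335,0,0,0],[0,0,-0.03,-0.0335,0,0,0],[0,0,-0.03,-0.0335,0,0,0],[0,0,-0.03,-0.0335,0,0,0],[0,0,0,0,-0.14,0,0],[0,0,0,0,-0.14,0,0],[0,0,0,0,0,0,0],[0,0,0,0,0,0,0]]'
cat > st.py <<'E'
from h import *
from scipy.spatial.transform import Rotation as Ro
s=observe();M=Ro.from_rotvec(s["ee_rot"]).as_matrix()
o=np.array([615.4,-113.3]);a=np.radians(91.8);Q=np.array([[np.cos(a),-np.sin(a)],[np.sin(a),np.cos(a)]])
p=s["position"]*1000
print("t",s["clock"],"pos",np.round(p,1),"jig",np.round(Q.T@(p[:2]-o),1),"head y,z",np.round(np.degrees([np.arctan2(M[1,i],M[0,i]) for i in(1,2)]),2),"down",np.round(M[:,0],3))
print("force tool",np.round(M.T@s["force"],2),"w",np.round(s["width"],2))
E
python3 st.py
```

```text
clock: 1.1
position: [0.4171, -0.2087, 0.2267]
ee_rot: [2.058, 0.314, -2.059]
force: [1.5, 0.3, -0.5]
width: 0.169
clock: 1.9
position: [0.5086, -0.0562, 0.2265]
ee_rot: [1.893, 0.563, -1.894]
force: [0.1, -0.3, -0.2]
width: 0.004
t 1.9 pos [508.6 -56.2 226.5] jig [ 60.5 105. ] head y,z [ -56.88 -146.88] down [-0.001  0.    -1.   ]
force tool [0.2  0.29 0.08] w 0.0
```

```bash
python3 -m handwheel '[[0,0.04,0,0,0,0,0],[0,0.04,0,0,0,0,0],[0,0.04,0,0,0,0,0],[0,0.04,0,0,0,0,0],[0,0.025,0,0,0,0,0],[0,0.02,0,0,0,0,0],[0,0,0,0,0,0,0],[0,0,0,0,0,0,0]]'; python3 st.py; python3 - <<'E'
from cell import *
import cv2
p,d=get_image("side");q,d=get_image("scene")
import numpy as np
f=lambda i:cv2.resize(i,None,fx=3,fy=3,interpolation=cv2.INTER_CUBIC)
cv2.imwrite("pics/low.png",np.vstack([f(p[175:275,150:340]),f(q[160:260,200:390])]))
E
```

```text
clock: 2.7
position: [0.5088, -0.0561, 0.022]
ee_rot: [1.891, 0.565, -1.892]
force: [0.0, -0.4, 1.6]
width: 0.001
t 2.7 pos [508.8 -56.1  22. ] jig [ 60.5 104.8] head y,z [ -56.75 -146.75] down [-0. -0. -1.]
force tool [-1.64  0.35  0.21] w 0.0
```

View pics/low.png

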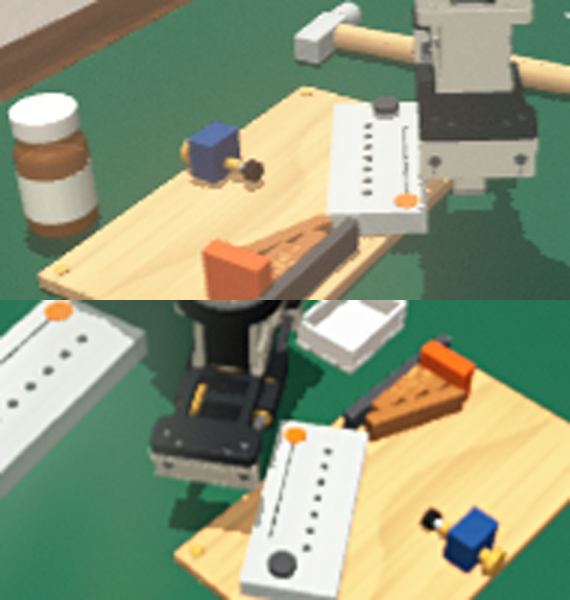

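Side (top): the fingertips are just clear of the block's near side at about (470,185). Scene (bottom): gripper at (210,460), with a gap to the block. Approaching to contact.

```bash
python3 -m handwheel '[[0,0.002,0,-0.006,0,0,0],[0,0,0,-0.006,0,0,0],[0,0,0,-0.003,0,0,0],[0,0,0,0,0,0,0]]'; python3 st.py;  python3 -m handwheel '[[0,0,0,-0.002,0,0,0],[0,0,0,-0.002,0,0,0],[0,0,0,0,0,0,0]]'; python3 st.py; python3 -m handwheel '[[0,0,0,-0.002,0,0,0],[0,0,0,-0.002,0,0,0],[0,0,0,0,0,0,0]]'; python3 st.py
```

```text
clock: 3.2
position: [0.5222, -0.0471, 0.02]
ee_rot: [1.891, 0.567, -1.889]
force: [-0.1, 0.6, -0.4]
width: 0.003
t 3.2 pos [522.2 -47.1  20. ] jig [69.1 91.1] head y,z [ -56.58 -146.58] down [ 0.001  0.    -1.   ]
force tool [ 0.35 -0.55 -0.24] w 0.0
clock: 3.5
position: [0.5249, -0.0453, 0.0197]
ee_rot: [1.89, 0.567, -1.89]
force: [-0.3, 1.0, 0.7]
width: 0.005
t 3.5 pos [524.9 -45.3  19.7] jig [70.9 88.3] head y,z [ -56.61 -146.61] down [ 0.  0. -1.]
force tool [-0.73 -1.   -0.31] w 0.01
clock: 3.8
position: [0.5276, -0.0432, 0.0195]
ee_rot: [1.889, 0.567, -1.891]
force: [-1.9, -0.4, 0.4]
width: 0.005
t 3.8 pos [527.6 -43.2  19.5] jig [72.8 85.6] head y,z [ -56.61 -146.61] down [-0.001 -0.    -1.   ]
force tool [-0.39 -0.72  1.8 ] w 0.01
```

```bash
python3 -m handwheel '[[0,0,-0.0013,-0.0043,0.04,0,0],[0,0,-0.0013,-0.0043,0.04,0,0],[0,0,-0.0013,-0.0043,0.04,0,0],[0,0,0,0,0,0,0]]'; python3 st.py;  python3 -m handwheel '[[0,0,-0.0013,-0.0043,0.04,0,0],[0,0,-0.0013,-0.0043,0.04,0,0],[0,0,-0.0013,-0.0043,0.04,0,0],[0,0,-0.0013,-0.0043,0.04,0,0],[0,0,-0.0013,-0.0043,0.04,0,0],[0,0,-0.0013,-0.0043,0.04,0,0],[0,0,0,0,0,0,0]]'; python3 st.py
```

```text
clock: 4.2
position: [0.5375, -0.0326, 0.0197]
ee_rot: [1.965, 0.463, -1.964]
force: [0.4, -1.8, -0.2]
width: 0.003
t 4.2 pos [537.5 -32.6  19.7] jig [83.1 75.4] head y,z [ -63.48 -153.48] down [ 0.  0. -1.]
force tool [0.24 1.83 0.45] w 0.0
clock: 4.9
position: [0.5586, -0.0164, 0.0197]
ee_rot: [2.103, 0.236, -2.103]
force: [-0.4, -0.0, -0.3]
width: 0.001
t 4.9 pos [558.6 -16.4  19.7] jig [98.6 53.8] head y,z [ -77.18 -167.18] down [ 0.  0. -1.]
force tool [ 0.27 -0.07  0.44] w 0.0
```

```bash
python3 -m handwheel '[[0,0,-0.0013,-0.0043,0.04,0,0],[0,0,-0.0013,-0.0043,0.04,0,0]]'; python3 st.py;  for i in 1; do python3 -m handwheel '[[0,0,-0.0007,-0.0022,0.02,0,0],[0,0,-0.0003,-0.0011,0.01,0,0],[0,0,0,0,0,0,0]]'; python3 st.py; done; python3 -m handwheel '[[0,0,-0.0003,-0.0011,0.01,0,0],[0,0,-0.0003,-0.0011,0.01,0,0],[0,0,0,0,0,0,0]]'; python3 st.py
```

```text
clock: 5.1
position: [0.5655, -0.0128, 0.0196]
ee_rot: [2.146, 0.154, -2.148]
force: [-1.9, -0.6, 0.4]
width: 0.004
t 5.1 pos [565.5 -12.8  19.6] jig [102.   46.7] head y,z [ -81.8 -171.8] down [-0.001 -0.    -1.   ]
force tool [-0.42  0.34  1.94] w 0.0
clock: 5.4
position: [0.5693, -0.0111, 0.0196]
ee_rot: [2.163, 0.123, -2.163]
force: [-1.6, 1.5, -1.0]
width: 0.008
t 5.4 pos [569.3 -11.1  19.6] jig [103.6  42.9] head y,z [ -83.49 -173.49] down [-0.  0. -1.]
force tool [ 0.95 -1.69  1.38] w 0.01
clock: 5.7
position: [0.5717, -0.0101, 0.0197]
ee_rot: [2.174, 0.101, -2.174]
force: [-1.0, 0.5, -0.9]
width: 0.004
t 5.7 pos [571.7 -10.1  19.7] jig [104.5  40.5] head y,z [ -84.69 -174.69] down [ 0.  0. -1.]
force tool [ 0.89 -0.63  0.94] w 0.0
```

```bash
for i in 1; do python3 -m handwheel '[[0,0,-0.0004,-0.0011,0.01,0,0],[0,0,-0.0004,-0.0011,0.01,0,0],[0,0,0,0,0,0,0]]'; python3 st.py; done; python3 -m handwheel '[[0,0,-0.0004,-0.0011,0.01,0,0],[0,0,-0.0004,-0.0011,0.01,0,0],[0,0,0,0,0,0,0]]'; python3 st.py;python3 -m handwheel '[[0,0,-0.0004,-0.0011,0.01,0,0],[0,0,0,0,0,0,0]]'; python3 st.py
```

```text
clock: 6.0
position: [0.574, -0.0092, 0.0198]
ee_rot: [2.185, 0.079, -2.184]
force: [-1.3, 0.3, -0.6]
width: 0.004
t 6.0 pos [574.   -9.2  19.8] jig [105.3  38.1] head y,z [ -85.86 -175.86] down [ 0. -0. -1.]
force tool [ 0.55 -0.38  1.27] w 0.0
clock: 6.3
position: [0.5756, -0.0084, 0.0197]
ee_rot: [2.194, 0.057, -2.195]
force: [-2.9, -0.3, 1.0]
width: 0.006
t 6.3 pos [575.6  -8.4  19.7] jig [106.1  36.5] head y,z [ -87.02 -177.02] down [-0. -0. -1.]
force tool [-1.    0.11  2.9 ] w 0.01
clock: 6.5
position: [0.576, -0.0081, 0.0196]
ee_rot: [2.198, 0.046, -2.202]
force: [-6.3, -0.6, 3.2]
width: 0.005
t 6.5 pos [576.   -8.1  19.6] jig [106.4  36. ] head y,z [ -87.6 -177.6] down [-0.002 -0.    -1.   ]
force tool [-3.2   0.35  6.28] w 0.01
```

```bash
python3 -m handwheel '[[0,0,-0.0001,-0.0006,0,0,0],[0,0,0,0,0,0,0]]'; python3 st.py; python3 -m handwheel '[[0,0,-0.0001,-0.0006,0,0,0],[0,0,0,0,0,0,0]]'; python3 st.py
```

```text
clock: 6.7
position: [0.5762, -0.008, 0.0196]
ee_rot: [2.197, 0.046, -2.202]
force: [-7.6, -1.0, 5.1]
width: 0.003
t 6.7 pos [576.2  -8.   19.6] jig [106.4  35.9] head y,z [ -87.57 -177.57] down [-0.002 -0.001 -1.   ]
force tool [-5.12  0.66  7.69] w 0.0
clock: 6.9
position: [0.5763, -0.008, 0.0196]
ee_rot: [2.196, 0.046, -2.203]
force: [-8.6, -0.9, 4.9]
width: 0.005
t 6.9 pos [576.3  -8.   19.6] jig [106.5  35.8] head y,z [ -87.58 -177.58] down [-0.003 -0.001 -1.   ]
force tool [-4.88  0.54  8.62] w 0.01
```

```bash
python3 - <<'E'
from cell import *
import cv2
p,d=get_image("side");q,d=get_image("scene")
import numpy as np
f=lambda i:cv2.resize(i,None,fx=3,fy=3,interpolation=cv2.INTER_CUBIC)
cv2.imwrite("pics/stop.png",np.vstack([f(p[175:275,150:340]),f(q[160:260,230:420])]))
E
python3 st.py
```

```text
t 7.0 pos [576.3  -8.   19.6] jig [106.5  35.7] head y,z [ -87.58 -177.58] down [-0.003 -0.001 -1.   ]
force tool [-5.63 -0.57  8.79] w 0.0
```

View pics/stop.png

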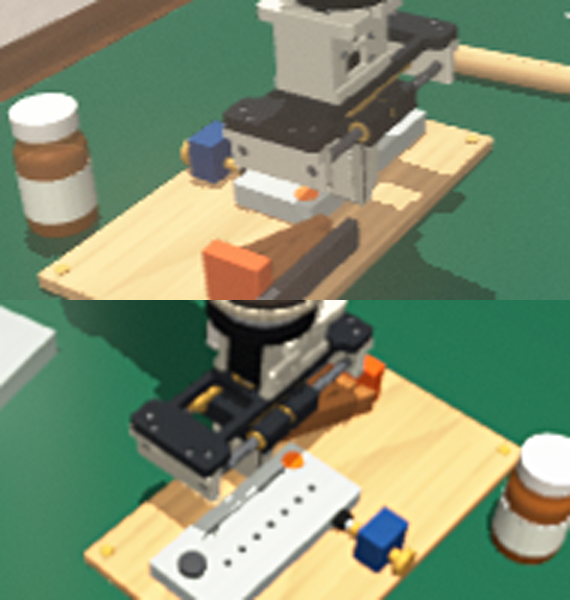

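```bash
python3 -m handwheel '[[0,-0.0015,0,0,0,0,0],[0,0,0,0,0,0,0]]'; python3 st.py; python3 -m handwheel '[[0,-0.0015,0,0,0,0,0],[0,0,0,0,0,0,0]]'; python3 st.py
```

```text
clock: 7.2
position: [0.5766, -0.0077, 0.0207]
ee_rot: [2.197, 0.047, -2.203]
force: [-5.1, -0.1, -3.2]
width: 0.008
t 7.2 pos [576.6  -7.7  20.7] jig [106.7  35.4] head y,z [ -87.56 -177.56] down [-0.003 -0.    -1.   ]
force tool [ 3.24 -0.08  5.13] w 0.01
clock: 7.4
position: [0.5769, -0.0077, 0.0223]
ee_rot: [2.197, 0.047, -2.202]
force: [-5.0, -0.8, -2.9]
width: 0.005
t 7.4 pos [576.9  -7.7  22.3] jig [106.8  35.2] head y,z [ -87.56 -177.56] down [-0.002 -0.    -1.   ]
force tool [2.93 0.54 5.07] w 0.0
```

```bash
python3 -m handwheel '[[0,0.0004,0,-0.0008,0,0,0],[0,0,0,-0.0006,0,0,0],[0,0,0,0,0,0,0]]'; python3 st.py; python3 -m handwheel '[[0,0,0,-0.0006,0,0,0],[0,0,0,0,0,0,0]]'; python3 st.py
```

```text
clock: 7.7
position: [0.5772, -0.0076, 0.0219]
ee_rot: [2.195, 0.047, -2.204]
force: [-10.2, 0.7, 3.6]
width: 0.0
t 7.7 pos [577.2  -7.6  21.9] jig [106.9  34.9] head y,z [ -87.56 -177.56] down [-0.004 -0.    -1.   ]
force tool [-3.59 -1.13 10.14] w 0.0
clock: 7.9
position: [0.5773, -0.0075, 0.0219]
ee_rot: [2.194, 0.047, -2.205]
force: [-11.6, 1.3, 5.0]
width: 0.0
t 7.9 pos [577.3  -7.5  21.9] jig [106.9  34.8] head y,z [ -87.56 -177.56] down [-0.005 -0.    -1.   ]
force tool [-4.98 -1.78 11.56] w 0.0
```

```bash
python3 -m handwheel '[[0,-0.001,0,0,0,0,0],[0,0,0,0,0,0,0],[0,0,0,0,0,0,0]]'; python3 st.py
```

```text
clock: 8.2
position: [0.5775, -0.0074, 0.0224]
ee_rot: [2.194, 0.047, -2.205]
force: [-8.5, 0.5, -2.4]
width: 0.001
t 8.2 pos [577.5  -7.4  22.4] jig [107.   34.6] head y,z [ -87.55 -177.55] down [-0.005 -0.    -1.   ]
force tool [ 2.42 -0.89  8.44] w 0.0
```

```bash
python3 -m handwheel '[[0,0,0,0,0,0,0],[0,0,0,0,0,0,0],[0,0,0,0,0,0,0],[0,0,0,0,0,0,0],[0,0,0,0,0,0,0],[0,0,0,0,0,0,0]]'; python3 st.py; python3 -m handwheel '[[0,0,0,0,0,0,0],[0,0,0,0,0,0,0],[0,0,0,0,0,0,0],[0,0,0,0,0,0,0],[0,0,0,0,0,0,0],[0,0,0,0,0,0,0]]'; python3 st.py
```

```text
clock: 8.8
position: [0.5774, -0.0074, 0.0224]
ee_rot: [2.194, 0.047, -2.205]
force: [-9.3, 1.1, -2.3]
width: 0.005
t 8.8 pos [577.4  -7.4  22.4] jig [107.   34.6] head y,z [ -87.55 -177.55] down [-0.005 -0.    -1.   ]
force tool [ 2.3  -1.45  9.19] w 0.01
clock: 9.4
position: [0.5775, -0.0074, 0.0224]
ee_rot: [2.194, 0.047, -2.205]
force: [-8.2, 0.1, -2.2]
width: 0.006
t 9.4 pos [577.5  -7.4  22.4] jig [107.   34.6] head y,z [ -87.55 -177.55] down [-0.005 -0.    -1.   ]
force tool [ 2.19 -0.48  8.14] w 0.01
```

```bash
python3 -m handwheel '[[0,0,0,0.01,0,0,0],[0,0,0,0.02,0,0,0],[0,-0.035,0,0,0,0,0],[0,-0.035,0,0,0,0,0],[0,0,-0.035,-0.01,0,0,0],[0,0,-0.035,-0.01,0,0,0],[0,0,-0.035,-0.01,0,0,0],[0,0,-0.035,0,0,0,0],[0,0,-0.038,0,0,0,0],[0,0,0,0,0,0,0]]'; python3 -m handwheel '[[0,0,0,0,0,0,0],[0,0,0,0,0,0,0]]'; python3 st.py
```

```text
clock: 10.4
position: [0.5725, 0.1783, 0.0944]
ee_rot: [2.202, 0.062, -2.194]
force: [-0.2, 0.4, -0.8]
width: 0.005
clock: 10.6
position: [0.5732, 0.1692, 0.0937]
ee_rot: [2.202, 0.045, -2.199]
force: [-0.5, -0.3, 0.3]
width: 0.009
t 10.6 pos [573.2 169.2  93.7] jig [283.7  33.3] head y,z [ -87.63 -177.63] down [ 0.002 -0.    -1.   ]
force tool [-0.28  0.28  0.54] w 0.01
```

```bash
python3 -m handwheel '[[0,0.03,0,0.002,0.01,0,0],[0,0.03,0,0,0,0,0],[0,0.008,0,0,0,0,0],[0,0,0,0,0,0,0],[0,0,0,0,0,0,0]]'; python3 st.py; python3 - <<'E'
from cell import *
import cv2
p,d=get_image("side");q,d=get_image("scene")
import numpy as np
f=lambda i:cv2.resize(i,None,fx=3,fy=3,interpolation=cv2.INTER_CUBIC)
cv2.imwrite("pics/wed.png",np.vstack([f(p[175:275,150:340]),f(q[160:260,230:420])]))
E
```

```text
clock: 11.1
position: [0.5714, 0.1698, 0.0264]
ee_rot: [2.207, 0.035, -2.204]
force: [-1.0, 0.6, 1.2]
width: 0.004
t 11.1 pos [571.4 169.8  26.4] jig [284.3  35.1] head y,z [ -88.18 -178.18] down [ 0.001  0.    -1.   ]
force tool [-1.25 -0.67  0.93] w 0.0
```

View pics/wed.png

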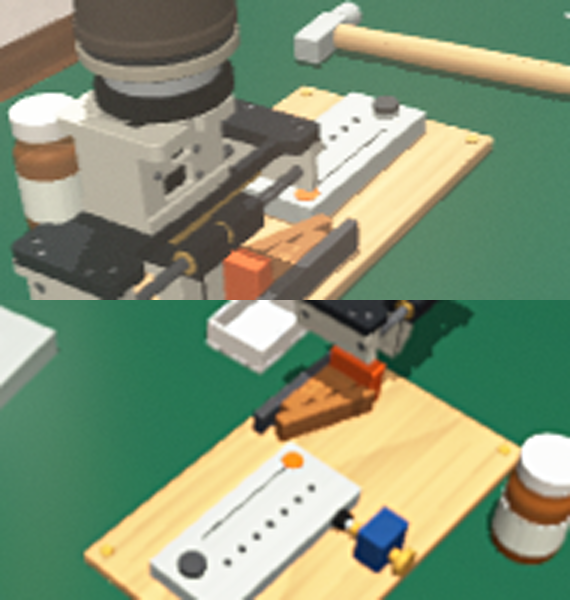

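Both views: the block stays against the buffer (340,515), and the fingers are behind the orange tail with a gap. Advancing to the tail, then feeling forward.

```bash
python3 -m handwheel '[[0,0,0.005,0,0,0,0],[0,0,0.005,0,0,0,0],[0,0,0.005,0,0,0,0],[0,0,0.003,0,0,0,0],[0,0,0.003,0,0,0,0],[0,0,0.003,0,0,0,0]]' |tail -2; python3 st.py; python3 -m handwheel '[[0,0,0.003,0,0,0,0],[0,0,0.003,0,0,0,0],[0,0,0.003,0,0,0,0]]'|tail -2; python3 st.py; python3 -m handwheel '[[0,0,0.003,0,0,0,0],[0,0,0.003,0,0,0,0],[0,0,0.003,0,0,0,0]]'|tail -2; python3 st.py
```

```text
force: [0.1, 2.4, -0.7]
width: 0.002
t 11.8 pos [571.2 146.8  25.4] jig [261.3  36. ] head y,z [ -88.1 -178.1] down [ 0.     0.001 -1.   ]
force tool [ 0.71 -2.42 -0.16] w 0.0
force: [-0.5, 3.9, -0.1]
width: 0.002
t 12.1 pos [571.4 137.5  25.3] jig [252.1  36.1] head y,z [ -88.1 -178.1] down [-0.  0. -1.]
force tool [ 0.06 -3.96  0.36] w 0.0
force: [-2.0, 3.6, 1.6]
width: 0.004
t 12.4 pos [571.7 128.   25.3] jig [242.6  36.1] head y,z [ -88.12 -178.12] down [-0. -0. -1.]
force tool [-1.61 -3.62  1.9 ] w 0.0
```

```bash
R='x'; python3 -m handwheel '[[0,0,0.002,0,0,0,0],[0,0,0.002,0,0,0,0],[0,0,0.002,0,0,0,0]]' |tail -2; python3 st.py; python3 -m handwheel '[[0,0,0.002,0,0,0,0],[0,0,0.002,0,0,0,0],[0,0,0.002,0,0,0,0]]'|tail -2; python3 st.py
```

```text
force: [-1.8, 2.6, 1.7]
width: -0.001
t 12.7 pos [571.9 122.1  25.3] jig [236.7  36.1] head y,z [ -88.12 -178.12] down [-0. -0. -1.]
force tool [-1.68 -2.64  1.7 ] w -0.0
force: [-1.3, 2.8, 1.3]
width: 0.006
t 13.0 pos [572.1 116.1  25.3] jig [230.6  36.1] head y,z [ -88.12 -178.12] down [-0. -0. -1.]
force tool [-1.33 -2.85  1.23] w 0.01
```

```bash
python3 -m handwheel '[[0,0,0.002,0,0,0,0],[0,0,0.002,0,0,0,0]]' |tail -2; python3 st.py; python3 -m handwheel '[[0,0,0.001,0,0,0,0],[0,0,0.001,0,0,0,0]]'|tail -2; python3 st.py
```

```text
force: [-1.1, 2.6, 0.8]
width: 0.001
t 13.2 pos [572.2 112.1  25.3] jig [226.6  36.1] head y,z [ -88.12 -178.12] down [-0. -0. -1.]
force tool [-0.84 -2.66  1.01] w 0.0
force: [-2.0, 2.3, 1.0]
width: 0.002
t 13.4 pos [572.3 110.1  25.3] jig [224.7  36.1] head y,z [ -88.13 -178.13] down [-0. -0. -1.]
force tool [-1.   -2.38  1.96] w 0.0
```

```bash
python3 -m handwheel '[[0,0,0.0015,0,0,0,0],[0,0,0.0015,0,0,0,0]]' |tail -2; python3 st.py; python3 -m handwheel '[[0,0,0.001,0,0,0,0],[0,0,0.001,0,0,0,0]]'|tail -2; python3 st.py
```

```text
force: [-2.0, 6.8, 0.0]
width: 0.005
t 13.6 pos [572.3 107.5  25.3] jig [222.1  36.1] head y,z [ -88.11 -178.11] down [-0.  0. -1.]
force tool [-0.03 -6.81  1.78] w 0.01
force: [-3.4, 7.8, 0.6]
width: 0.002
t 13.8 pos [572.3 106.7  25.3] jig [221.3  36.1] head y,z [ -88.06 -178.06] down [-0.     0.002 -1.   ]
force tool [-0.57 -7.94  3.16] w 0.0
```

```bash
python3 -m handwheel '[[0,0,0.001,0,0,0,0],[0,0,0.001,0,0,0,0]]' |tail -2; python3 st.py; python3 -m handwheel '[[0,0,0.001,0,0,0,0],[0,0,0.001,0,0,0,0]]'|tail -2; python3 st.py
```

```text
force: [-3.5, 9.3, 0.1]
width: 0.006
t 14.0 pos [572.4 105.3  25.3] jig [219.8  36.1] head y,z [ -88.03 -178.03] down [-0.     0.002 -1.   ]
force tool [-0.13 -9.37  3.19] w 0.01
force: [-2.5, 11.2, 0.2]
width: 0.002
t 14.2 pos [572.4 104.   25.4] jig [218.5  36.2] head y,z [ -88.01 -178.01] down [ 0.     0.003 -1.   ]
force tool [ -0.19 -11.33   2.06] w 0.0
```

```bash
python3 -m handwheel '[[0,0,0.0006,0,0,0,0],[0,0,0,0,0,0,0],[0,0,0,0,0,0,0]]' |tail -2; python3 st.py; python3 -m handwheel '[[0,0,0.0004,0,0,0,0],[0,0,0,0,0,0,0],[0,0,0,0,0,0,0]]'|tail -2; python3 st.py
```

```text
force: [-3.5, 10.9, 0.2]
width: 0.0
t 14.5 pos [572.4 103.4  25.4] jig [218.   36.2] head y,z [ -88. -178.] down [ 0.     0.003 -1.   ]
force tool [ -0.17 -11.     3.11] w 0.0
force: [-2.8, 11.5, -0.7]
width: 0.006
t 14.8 pos [572.4 103.3  25.4] jig [217.9  36.2] head y,z [ -87.99 -177.99] down [ 0.     0.003 -1.   ]
force tool [  0.78 -11.6    2.44] w 0.01
```

```bash
python3 -m handwheel '[[0,0,0.0006,0,0,0,0],[0,0,0,0,0,0,0],[0,0,0,0,0,0,0],[0,0,0,0,0,0,0],[0,0,0,0,0,0,0]]' |tail -2; python3 st.py
```

```text
force: [-3.4, 10.8, 0.3]
width: 0.007
t 15.3 pos [572.4 102.8  25.3] jig [217.4  36.2] head y,z [ -87.98 -177.98] down [-0.     0.003 -1.   ]
force tool [ -0.27 -10.89   2.98] w 0.01
```

```bash
python3 -m handwheel '[[0,0,0.0006,0,0,0,0],[0,0,0.0003,0,0,0,0],[0,0,0,0,0,0,0]]' |tail -2; python3 st.py;  python3 -m handwheel '[[0,0,0.0004,0,0,0,0],[0,0,0,0,0,0,0]]' |tail -2; python3 st.py
```

```text
force: [-3.7, 12.8, -1.6]
width: 0.004
t 15.6 pos [572.4 102.3  25.4] jig [216.9  36.2] head y,z [ -87.97 -177.97] down [ 0.     0.004 -1.   ]
force tool [  1.67 -12.95   3.26] w 0.0
force: [-3.1, 13.2, -0.6]
width: 0.005
t 15.8 pos [572.4 102.   25.4] jig [216.5  36.2] head y,z [ -87.97 -177.97] down [ 0.     0.004 -1.   ]
force tool [  0.67 -13.35   2.64] w 0.0
```

```bash
python3 -m handwheel '[[0,0,-0.005,0,0,0,0],[0,0,-0.02,0,0,0,0],[0,0,-0.03,0,0,0,0],[0,0,-0.03,0,0,0,0],[0,-0.04,0,0,0,0,0],[0,-0.04,0,0,0,0,0],[0,-0.04,-0.03,0.03,0,0,0],[0,-0.04,-0.03,0.04,0,0,0],[0,0,0,0.04,0,0,0],[0,0,0,0,0,0,0]]' |tail -2; python3 -m handwheel '[[0,0,0,0,0,0,0],[0,0,0,0,0,0,0],[0,0,0,0,0,0,0],[0,0,0,0,0,0,0],[0,0,0,0,0,0,0]]'|tail -2; python3 st.py; python3 - <<'E'
from cell import *
import cv2
p,d=get_image("side");q,d=get_image("scene")
import numpy as np
f=lambda i:cv2.resize(i,None,fx=3,fy=3,interpolation=cv2.INTER_CUBIC)
cv2.imwrite("pics/end.png",np.vstack([f(p[175:275,150:340]),f(q[160:260,230:420])]));cv2.imwrite("pics/endscene.png",q)
E
```

```text
force: [0.9, -0.2, -0.2]
width: 0.007
force: [0.4, 0.1, 0.4]
width: 0.004
t 17.3 pos [471.9 229.  170.5] jig [346.6 132.6] head y,z [ -88.17 -178.17] down [-0. -0. -1.]
force tool [-0.44 -0.04 -0.41] w 0.0
```

View pics/end.png

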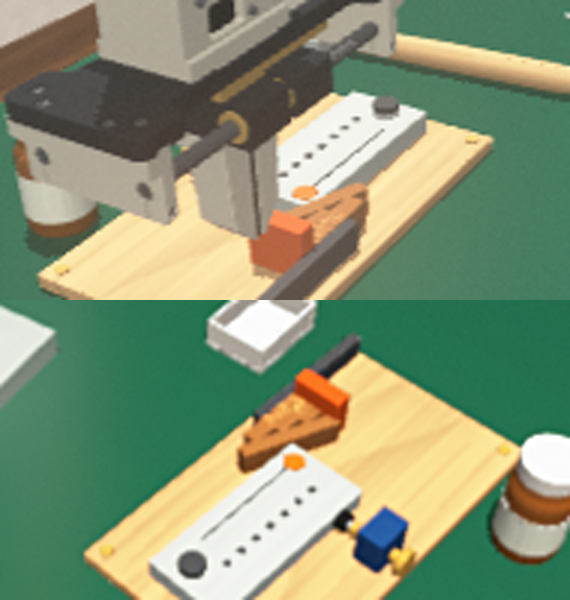

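View pics/endscene.png

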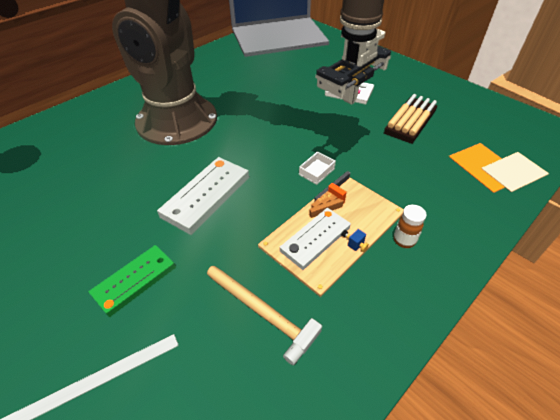

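Clamped: the wedge bears on the corner (290,450), the buffer is on the far side (343,520), and the hammer, jar and tin are unmoved. One last check that the wedge did not spring back.

```bash
python3 - <<'E'
from h import *
o=np.array([615.4,-113.3]);a=np.radians(91.8);Q=np.array([[np.cos(a),-np.sin(a)],[np.sin(a),np.cos(a)]])
c=cs["scene"];K=np.linalg.inv(c["camera_matrix"]);T=c["pose"]
def hit(u,v,z):
    d=T[:3,:3]@K@[u,v,1];p=T[:3,3]+d*(z-T[2,3])/d[2];return np.round(Q.T@(p[:2]*1000-o),1)
f=lambda x,y:(230+x/3-.33,160+(y-300)/3-.33)
print("tail",hit(*f(320,371),.0535),hit(*f(349,396),.0535),"pin",hit(*f(192,564),.042),"free far corner",hit(*f(360,488),.031),"corner",hit(*f(294,444),.031))
a0=cv2.imread("pics/scene0.png").astype(int);b0=cv2.imread("pics/endscene.png").astype(int)
D=np.abs(a0-b0).max(2)>40
for n,(x,y,w,h) in dict(hammer=(205,262,120,102),jar=(393,203,35,48),tin=(297,152,40,32)).items():print(n,D[y:y+h,x:x+w].sum())
E
```

```text
tail [203.5  46. ] [196.9  11.7] pin [-2.2 -2.3] free far corner [143.7 -42.4] corner [144.5  22.8]
hammer 83
jar 0
tin 66
```

```bash
python3 - <<'E'
import cv2,numpy as np
D=np.abs(cv2.imread("pics/scene0.png").astype(int)-cv2.imread("pics/endscene.png")).max(2)>40
for x,y,w,h in((205,262,120,102),(297,152,40,32)):
    v,u=np.nonzero(D[y:y+h,x:x+w]);print("u",np.percentile(u+x,[0,50,100]),"v",np.percentile(v+y,[0,50,100]))
from cell import *
sign_off()
E
```

```text
u [293. 302. 310.] v [262. 264. 269.]
u [321. 331. 336.] v [152. 154. 183.]
the job is handed in; nothing more can be done
```

The block is clamped between the wedge and the rubber buffer, and it stayed there after I let go. I signed off with about 17 s used of the 70 s allowed.

- **Block:** I swung it clockwise about its pin to the buffer and held it there for about 1.2 s at 8–9 N. Before that hold the push briefly reached 11.6 N, and some of it was vertical rubbing from the fingers, which I relieved.
- **Wedge:** I pushed it in by its orange tail until it met the corner, then until the push peaked at about 13 N. I then withdrew and touched nothing.
- **Last checks:**
  - In the final picture the tail's outer face was at about jig x 197–203, read from only two edge points. The fingers left it at 197.5, so there is no clear sign it sprang back.
  - The block's free end read at jig x 144, as it should with the block along the jig. Its corner beside the dot read y 23 instead of about 28 mm, and the pin read about 2–3 mm off. I put both down to rough pixel picks.
- **Bystanders:** The jar showed no image change. The small changes near the hammer and tin were not on them as far as I can tell. They sit where the block's old end was and by the arm's shadow and wedge.

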